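Fit the handle and bring the marked jar to the front

ROBOT

A 6-joint arm with a two-finger parallel gripper is mounted at the origin on the work surface. World frame = base frame: x ahead of the robot, y to its left, z up, the work surface at z = 0. Lengths are in m, angles in rad, forces in N, time in s.
With the tool pointing down it reaches from about 0.375 to 0.975 m from the base axis. Payload 3.8 kg.
Tool frame: the origin (TCP) lies at the very end of the fingers, on their centre line; the grasp point (between the pads) lies behind it (bot.tcp_to_grasp is the y of the grasp point in the tool frame, in m); y points along the fingers, z is the direction in which the jaws open and shut, and the axes are right-handed (so a half turn about y gives the same grasp; the last joint's range is limited). The gripper opens to 85 mm and grips with 20 to 120 N. Pads are 22 mm wide; open, the fingers measure 114 mm over their backs; the gripper's body (76 mm by 85 mm) begins 54 mm behind the grasp point. The pads swing forward as they close: fully open they stand 13 mm farther back than shut.
Start: joints at [-1.157, 0.264, 1.604, -0, 1.274, -0.037], TCP at [0.294, -0.608, 0.231] pointing down, gripper open.
Joint ranges: [-2.63, 2.63], [-0.94, 2.18], [0.31, 2.57], [-1.31, 4.45], [0, 2.66], [-2.55, 2.55]. Speed limits (rad/s): [2.57, 2.57, 3.14, 3.14, 3.14, 3.14].

INTERFACE

Orientations are given as a rotation vector (axis times angle).
In Python, from workcell import bot, optics, workorder gives the robot as it stands.
- The arm moves only by the shell command python3 -m handwheel 'ROWS' [FORCE]. ROWS is JSON, a list of rows, each a list of 7 numbers: the shift along the tool's x, y, z in m, then the turn, a rotation vector about the tool's x, y, z in rad, then the opening, from 0 (shut) to 1 (fully open). A call has 1 to 8 rows; each row shifts and turns the commanded pose from where the row before left it, along the tool's axes as they then stand; what a row does not reach is not made up. A row lasts 1/8 s, in which the tool goes at most 62.5 mm and 10.7 degrees, less where a joint would pass 70% of its speed; a pose out of reach is approached as far as the arm can. A call with a gripper value outside its range is refused whole. The fingers move at their own pace and stop on an object; FORCE is the grip in N (left out, the last holds). Time passes only in rows, so rows that do not move let the fingers close. It gives the time, the measured TCP pose, the force and the opening at its end, in the units of the state.
- bot.read_state(): the state, without advancing time (a new reading comes with each control period).
- optics.read_camera(name): name is "scene" or "side" or "wrist"; returns a dict with "image" (420x560x3 uint8, red, green, blue), "z_map" (420x560 float32, m along the optical axis (not along the pixel's ray), 0 where there is no reading), "mtx" (3x3 intrinsics, pixels), "dist" ([k1, k2, p1, p2, k3] as OpenCV has them; the pictures are not rectified), "world_from_camera" (4x4, takes a point from camera to world coordinates); the wrist camera has in their place "hand_eye" (4x4, takes a point from camera to tool coordinates, whose origin is the TCP and whose axes are the tool frame's). Camera axes: x right, y down, z forward; pixel columns grow to the right and rows downward; lengths in m; the calibration is good to about 2 mm. A picture is of the moment at which its call begins: read the wrist's pose just before it.
- workorder.finish_job(): hands the job in, once; it reports no verdict.
The state is a dict: "time": time; "q": joint angles; "joint_vel": joint speeds; "joint_torque": joint torques, N m; "tool_pos": TCP position; "tcp_rot": TCP orientation; "wrist_force": force on the tool from outside, world axes, zero at the start; "torque": the same for the moment, N m; "width": opening from 0.0 (shut) to 1.0 (fully open).
Only numpy, scipy, OpenCV 4.12 (cv2) and the standard library are available. Lean on these libraries where they do the work, as an engineer would, in place of code of your own. Each camera call takes 0.05 s, during which the arm holds its last target.

TASK

Push the loose white ceramic handle sleeve fully down onto the steel spigot on top of the jar carousel, then turn the carousel by that handle until the jar with the green cap stands right at the white pointer, and finish still gripping the handle, holding the carousel still there. Do not touch the jars on the carousel, and leave the other bottles standing where they are.

Things in the scene. Friction and masses are not known exactly. Their poses are not given: they have to be found in the camera images.
- sleeve_mid (a point): Centre (half-way up) of the loose white ceramic handle sleeve: a plain straight tube, 33 mm outside diameter, 21 mm bore right through, 90 mm long, about 0.1 kg, standing upright on the counter at the start; either end fits the spigot. z is its own axis. It stays free to turn on the spigot, so the gripper need not turn as it leads the handle round.
- spigot_foot (a point): Foot of the dark steel spigot, on its axis, at the upper face of the small top disc (124 mm above the counter). Upright round pin, 18 mm diameter, 40 mm high, top 8 mm tapering to 11 mm, 42 mm off the turning axis; turns with the carousel. With the sleeve home its lower end rests on the disc, its centre 45 mm above this point.
- axis (a point): Point on the vertical turning axis of the carousel, 124 mm above the counter, at the upper face of the top disc (disc 120 mm diameter, 12 mm thick, on a centre post). Fixed with the stand.
- marked_jar (a point): Top centre of the cap of the marked jar (only this one of the eight amber jars has a green cap and label; the others have black caps). Jars are 46 mm diameter, 60 mm high, held fast on the turntable (284 mm diameter, upper face 38 mm above the counter), centres 105 mm from the axis, cap tops 98 mm above the counter.
- front_place (a point): Where the top centre of the marked jar must come: 105 mm from the axis, straight above the line of the white pointer, which lies on the counter and sticks out from under the carousel on its front side. Fixed with the stand.
- stand: The fixed round wooden foot of the carousel, 230 mm diameter, 22 mm high, origin at the centre of its underside; its own -x points along the white pointer. It does not move.
- turntable (a joint): Angle of the turntable on its stand, rad, growing anticlockwise seen from above; 0 (or any whole turn) is the marked jar exactly at the pointer. Turns freely either way, with light friction (under 0.1 N m), and stays where it is left; ends of travel at -9 and 9.
- sleeve: The same handle sleeve; origin at the centre of its lower end.
- tester_mid (a point): Half-way up a bystander: slim amber bottle with black cap, 42 mm diameter, 105 mm high, loose.
- balm_mid (a point): Half-way up a bystander: squat amber jar with metal lid, 50 mm diameter, 55 mm high, loose.
- pump_mid (a point): 60 mm up a bystander: amber pump bottle with white label and black pump, 60 mm diameter, 129 mm high, loose.
Not all that is in view belongs to the job. Leave any brown or yellow look-alike of the part that bears balm_mid alone. Of the things shaped like the sleeve, the white one is meant.

How it is judged:
On the way, in this order (a step that is already met when the one before it is completed fails the run):
1. the sleeve is fully down on the spigot, with the jar not yet at the front (horizontal distance between sleeve_mid and spigot_foot below 0.005 m and z of sleeve_mid in the frame of spigot_foot below 0.049 m and angle between sleeve_mid's own z axis and vertical below 0.1 rad and not (horizontal distance between marked_jar and front_place below 0.01 m)), for 0.2 s.
2. the gripped handle has brought the marked jar to the pointer, and the turntable is still (horizontal distance between sleeve_mid and spigot_foot below 0.005 m and z of sleeve_mid in the frame of spigot_foot below 0.049 m and angle between sleeve_mid's own z axis and vertical below 0.1 rad and contact force between the fingers and sleeve above 1 N and horizontal distance between marked_jar and front_place below 0.01 m and velocity of joint turntable between -0.05 and 0.05 rad/s), for 0.3 s.
At the end, for the whole second after the job is handed in: Sleeve home on the spigot (lower end within 4 mm of the disc, 5 mm of the axis, upright to 0.1 rad), fingers still gripping it (over 1 N), marked jar within 10 mm of its place, turntable still (under 0.05 rad/s), the other three bottles upright and within 30 mm of their starts (all of step 2 and distance of each of tester_mid, balm_mid, pump_mid from where it was at the start of the episode below 0.03 m and angle between each of tester_mid, balm_mid, pump_mid's own z axis and vertical below 0.3 rad); the arm keeps its last pose, push and grip.
It fails at once if the robot or the sleeve touches the jars on the carousel (contact force between any of turntable_c4, turntable_c5, turntable_c6, turntable_c7, turntable_c8, turntable_c9, turntable_c10, turntable_c11 and anything else above 2 N).
It fails at once if a bystander bottle is shifted by over 30 mm or knocked over (not (distance of tester_mid from where it was at the start of the episode below 0.03 m) or not (angle between tester_mid's own z axis and vertical below 0.3 rad) or not (distance of balm_mid from where it was at the start of the episode below 0.03 m) or not (angle between balm_mid's own z axis and vertical below 0.3 rad) or not (distance of pump_mid from where it was at the start of the episode below 0.03 m) or not (angle between pump_mid's own z axis and vertical below 0.3 rad)).
It also fails if it takes over 54 s, if anything falls off the work surface, if the arm or the gripper's body presses on something with over 40 N, if the wrist force passes 120 N, or if a joint passes its speed limit or range.

## Working session

There is one attempt and no reset: what is moved stays moved. The work goes in short steps, Python scripts to look and compute and a shell command to move; the robot and the scene stay as the last step left them, time stands still between calls to the robot, and variables do not carry over. Pictures are saved under pics/ and viewed, and the job is handed in when it is done.

```bash
mkdir -p pics; ls; python3 - <<'E'
from workcell import bot, optics, workorder
import cv2,numpy as np
s=bot.read_state();print(s, bot.tcp_to_grasp)
for n in ["scene","side","wrist"]:
    c=optics.read_camera(n)
    np.savez(f"pics/{n}0.npz",**c)
    cv2.imwrite(f"pics/{n}0.png",c["image"][:,:,::-1])
    print(n,c["mtx"].tolist(),c["dist"],c.get("world_from_camera",c.get("hand_eye")))
E
```

```text
pics
{'time': 0.0, 'q': array([-1.15688513e+00,  2.64754391e-01,  1.60537235e+00, -4.84126205e-05,
        1.27372412e+00, -3.69359397e-02]), 'joint_vel': array([ 0.00058278, -0.00067642, -0.00030645, -0.00088352,  0.00041544,
       -0.00135912]), 'joint_torque': array([-6.25721077e-04, -5.15110660e+01, -3.67324018e+01, -1.57577065e-04,
        1.27899661e-02, -4.28550464e-06]), 'tool_pos': array([ 0.29378108, -0.60689414,  0.22996211]), 'tcp_rot': array([-0.4525735 ,  1.97363932, -1.96917036]), 'wrist_force': array([ 0.37381224, -0.19347009,  0.18080541]), 'torque': array([0.03386367, 0.00930305, 0.00863644]), 'width': 1.0036091642335139} -0.0187
scene [[498.36789675950473, 0.0, 286.07362786671763], [0.0, 498.36789675950473, 205.91594189960313], [0.0, 0.0, 1.0]] [-0.08754714  0.          0.          0.          0.        ] [[ 0.86778977  0.32087724 -0.37944526  0.98266645]
 [ 0.49650957 -0.52841217  0.68866452 -0.90060457]
 [ 0.02047328 -0.78601423 -0.6178693   0.94088431]
 [ 0.          0.          0.          1.        ]]
side [[403.70984234411105, 0.0, 282.89380434269776], [0.0, 403.70984234411105, 207.5828177064749], [0.0, 0.0, 1.0]] [-0.10898489  0.          0.          0.          0.        ] [[-0.95917229 -0.15789878  0.23464119  0.23419819]
 [-0.28204913  0.47273058 -0.83484974  0.906756  ]
 [ 0.02089969 -0.86694508 -0.49796529  0.63139037]
 [ 0.          0.          0.          1.        ]]
wrist [[311.8594807119352, 0.0, 278.2818290036395], [0.0, 311.8594807119352, 211.13792049819725], [0.0, 0.0, 1.0]] [-0.07046727  0.          0.          0.          0.        ] [[ 4.15225262e-04  9.60989422e-01  2.76584814e-01 -6.97739081e-02]
 [-7.73052953e-04 -2.76584446e-01  9.60989306e-01 -1.40782366e-01]
 [ 9.99999615e-01 -6.12841743e-04  6.28050861e-04 -4.21610722e-04]
 [ 0.00000000e+00  0.00000000e+00  0.00000000e+00  1.00000000e+00]]
```

View pics/scene0.png

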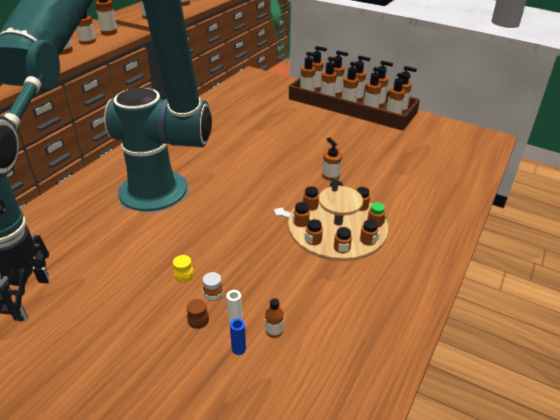

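View pics/side0.png

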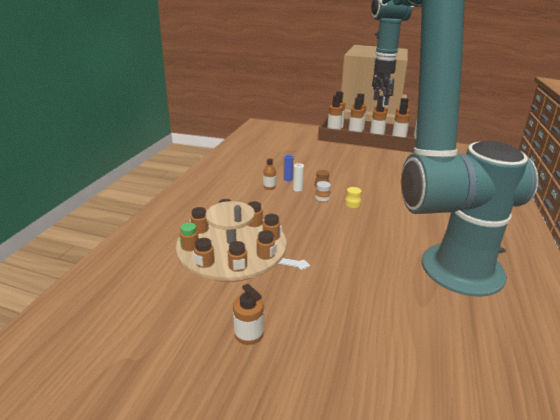

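View pics/wrist0.png

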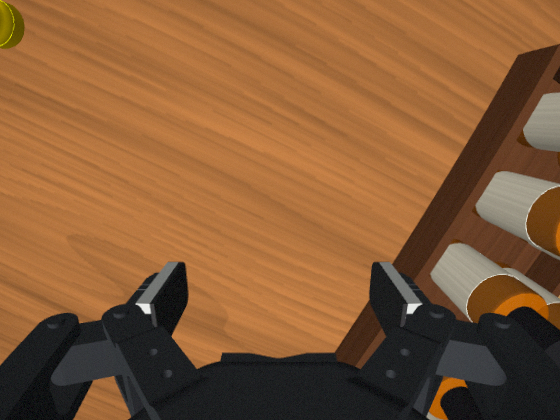

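```bash
cat > h.py <<'E'
import numpy as np, cv2
from scipy.spatial.transform import Rotation as R
def ray(c,uv,T=None):
    T=c["world_from_camera"] if T is None else T
    p=cv2.undistortPoints(np.array(uv,float).reshape(-1,1,2),c["mtx"],c["dist"]).reshape(-1,2)
    d=np.c_[p,np.ones(len(p))]@T[:3,:3].T
    return T[:3,3],d
def onz(c,uv,z,T=None):
    o,d=ray(c,uv,T); return o+d*((z-o[2])/d[:,2])[:,None]
def proj(c,P,T=None):
    T=c["world_from_camera"] if T is None else T
    Ti=np.linalg.inv(T); r=cv2.Rodrigues(Ti[:3,:3])[0]
    return cv2.projectPoints(np.array(P,float).reshape(-1,1,3),r,Ti[:3,3],c["mtx"],c["dist"])[0].reshape(-1,2)
def tri(c1,u1,c2,u2):
    o1,d1=ray(c1,[u1]);o2,d2=ray(c2,[u2]);d1=d1[0];d2=d2[0]
    t=np.linalg.lstsq(np.c_[d1,-d2],o2-o1,rcond=None)[0]
    a=o1+t[0]*d1;b=o2+t[1]*d2
    return (a+b)/2,np.linalg.norm(a-b)
def pts(c,mask,T=None):
    v,u=np.nonzero(mask&(c["z_map"]>0)); T=c["world_from_camera"] if T is None else T
    p=cv2.undistortPoints(np.c_[u,v].astype(float).reshape(-1,1,2),c["mtx"],c["dist"]).reshape(-1,2)
    P=np.c_[p,np.ones(len(p))]*c["z_map"][v,u][:,None]
    return P@T[:3,:3].T+T[:3,3]
def load(f): return dict(np.load(f))
def tooT(s):
    T=np.eye(4);T[:3,:3]=R.from_rotvec(s["tcp_rot"]).as_matrix();T[:3,3]=s["tool_pos"];return T
E
python3 - <<'E'
from h import *
a=load("pics/scene0.npz")["image"][:,:,::-1]; b=load("pics/side0.npz")["image"][:,:,::-1]
cv2.imwrite("pics/c1.png",np.hstack([cv2.resize(a[240:360,160:300],(400,343),interpolation=cv2.INTER_CUBIC),cv2.resize(a[130:265,265:400],(343,343),interpolation=cv2.INTER_CUBIC)]))
cv2.imwrite("pics/c2.png",np.hstack([cv2.resize(b[145:215,250:370],(450,262),interpolation=cv2.INTER_CUBIC),cv2.resize(b[185:285,165:320],(345,262)[:2],interpolation=cv2.INTER_CUBIC)]))
E
```

```text
(no output)
```

View pics/c1.png

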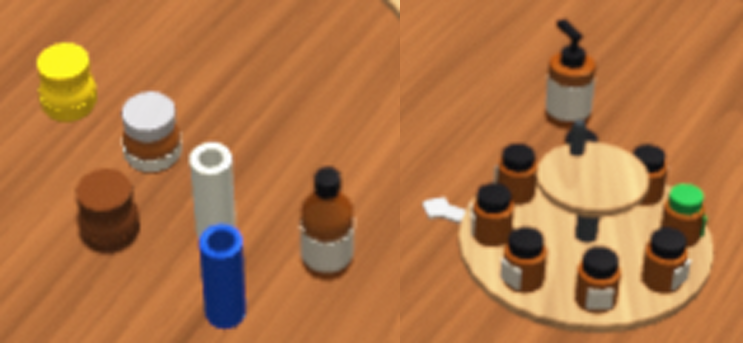

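View pics/c2.png

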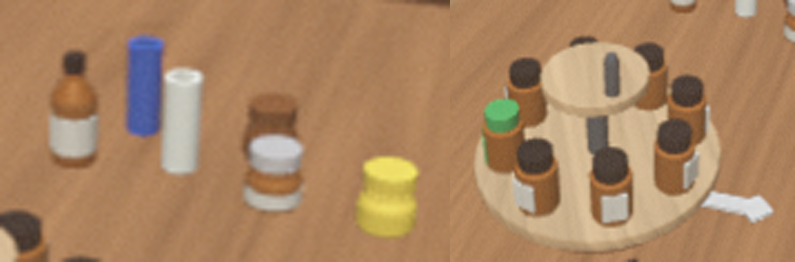

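The crop shows two tubes. The white one is at scene (234,307) and side (298,177); the blue look-alike is at scene (238,336) and side (289,167). White is the sleeve meant. The spigot is the dark pin on the top disc, at scene (335,185) and side (238,213). The green cap is at scene (377,209) and side (188,230).

```bash
python3 - <<'E'
from h import *
S=load("pics/scene0.npz");D=load("pics/side0.npz")
def blob(c,f,box,name):
    h=cv2.cvtColor(c["image"],cv2.COLOR_RGB2HSV).astype(int);m=f(h[...,0],h[...,1],h[...,2])
    b=np.zeros(m.shape,bool);x0,y0,x1,y1=box;b[y0:y1,x0:x1]=1;m&=b
    n,l,st,ce=cv2.connectedComponentsWithStats(m.astype(np.uint8));k=1+np.argmax(st[1:,4]);m=l==k
    P=pts(c,m);print(name,st[k],ce[k].round(1),"med",np.median(P,0).round(4),"lo",np.percentile(P,3,0).round(4),"hi",np.percentile(P,97,0).round(4))
    return m,P,ce[k]
white=lambda H,s,v:(s<60)&(v>110)
blue=lambda H,s,v:(H>100)&(H<130)&(s>120)
green=lambda H,s,v:(H>45)&(H<85)&(s>120)&(v>90)
dark=lambda H,s,v:(v<75)
out={}
for n,f,b1,b2 in [("white",white,(222,285,248,325),(290,160,306,195)),("blue",blue,(225,310,250,360),(280,150,297,185)),("green",green,(360,195,395,225),(175,215,205,240)),("spig",dark,(325,172,345,196),(232,200,246,224)),("ptr",white,(270,200,292,222),(278,255,315,275))]:
    r1=blob(S,f,b1,n+" S");r2=blob(D,f,b2,n+" D");print(tri(S,r1[2],D,r2[2]))
    out[n]=(r1,r2)
# top ring of sleeve by depth: points z>0.085
for n in ("white","blue"):
  for r in out[n]:
    P=r[1];T=P[P[:,2]>np.percentile(P[:,2],97)-0.004];print(n,"top",T[:,2].mean(),(T.min(0)+T.max(0))/2,len(T))
# top disc points: wood at z 0.115..0.13
for c,n in((S,"S"),(D,"D")):
    m=np.ones(c["z_map"].shape,bool);P=pts(c,m)
    k=(P[:,2]>.117)&(P[:,2]<.131)&(P[:,0]>.3)&(P[:,0]<1)&(P[:,1]>-.1)&(P[:,1]<.5)
    Q=P[k];print(n,"disc",len(Q),np.median(Q,0),Q.min(0),Q.max(0))
E
```

```text
white S [226 290  17  34 382] [233.8 304.4] med [ 0.5243 -0.3038  0.0706] lo [ 0.508  -0.3116  0.0194] hi [ 0.5359 -0.2826  0.0912]
white D [292 163  12  29 287] [297.6 176.5] med [ 0.52   -0.2806  0.0469] lo [ 0.5062 -0.4536 -0.0012] hi [ 0.5602 -0.2729  0.0883]
(array([ 0.51818558, -0.28916831,  0.04878593]), np.float64(0.006926908683261013))
blue S [230 318  15  37 461] [237.5 335.6] med [ 0.5773 -0.3684  0.0652] lo [ 0.5607 -0.3757  0.0081] hi [ 0.5886 -0.3473  0.0903]
blue D [285 156   8  25 165] [287.9 167.2] med [ 0.5709 -0.3421  0.0519] lo [ 0.5609 -0.3627  0.007 ] hi [ 0.5816 -0.3369  0.0888]
(array([ 0.57240888, -0.35672966,  0.04588473]), np.float64(0.004117004782468658))
green S [371 202  13  11 102] [377.3 206.9] med [0.6825 0.165  0.0987] lo [0.6653 0.1508 0.0926] hi [0.6978 0.1824 0.1018]
green D [184 225   1   1   1] [184. 225.] med [0.6923 0.1721 0.0979] lo [0.6923 0.1721 0.0979] hi [0.6923 0.1721 0.0979]
(array([0.68674148, 0.17037474, 0.09724215]), np.float64(0.011527124801579263))
spig S [330 178  12  13  84] [334.8 183.7] med [0.5591 0.1392 0.1418] lo [0.5223 0.1341 0.0941] hi [0.5679 0.2173 0.163 ]Traceback (most recent call last):
  File "<stdin>", line 15, in <module>
  File "<stdin>", line 6, in blob
    return _wrapfunc(a, 'argmax', axis=axis, out=out, **kwds)
    return bound(*args, **kwds)
ValueError: attempt to get argmax of an empty sequence
```

```bash
python3 - <<'E'
from h import *
from scipy.optimize import least_squares
S=load("pics/scene0.npz");D=load("pics/side0.npz")
def fit(P,r,x0):
    f=lambda x:np.hypot(P[:,0]-x[0],P[:,1]-x[1])-r
    s=least_squares(f,x0,loss="soft_l1",f_scale=.002);return s.x,np.median(abs(s.fun))
for c,n in((S,"S"),(D,"D")):
    P=pts(c,np.ones(c["z_map"].shape,bool))
    def near(x,y,r,z0,z1):
        return P[(np.hypot(P[:,0]-x,P[:,1]-y)<r)&(P[:,2]>z0)&(P[:,2]<z1)]
    Q=near(.521,-.295,.03,.012,.08);print(n,"sleeve",len(Q),fit(Q,.0165,[.521,-.295]))
    Q=near(.571,-.357,.03,.012,.08);print(n,"blue",len(Q),fit(Q,.0165,[.571,-.357]))
    Q=near(.6,.14,.16,.112,.13);print(n,"disc",len(Q),"z",np.median(Q[:,2]),Q.min(0),Q.max(0),(np.percentile(Q,1,0)+np.percentile(Q,99,0))/2)
    Q=near(.56,.135,.05,.128,.2);print(n,"spig",len(Q),np.median(Q,0),Q.max(0),fit(Q,.009,[.56,.14]))
    h=cv2.cvtColor(c["image"],cv2.COLOR_RGB2HSV).astype(int)
    print(n,"green px",h[{"S":(208,377),"D":(230,188)}[n]], "spig px",h[{"S":(184,335),"D":(213,238)}[n]],"ptr",h[{"S":(212,281),"D":(263,295)}[n]])
E
```

```text
S sleeve 272 (array([ 0.51933714, -0.29469098]), np.float64(0.0007889116572607196))
S blue 316 (array([ 0.57177253, -0.35826126]), np.float64(0.0008574706829108797))
S disc 986 z 0.12462984950713202 [0.53279268 0.05488    0.11207376] [0.64927354 0.17755922 0.12999104] [0.59238827 0.11391696 0.12177139]
S spig 97 [0.5625696  0.13814808 0.14419099] [0.60005396 0.15740151 0.17021809] (array([0.55960987, 0.14448002]), np.float64(0.001581897560753923))
S green px [ 67 183 216] spig px [90 13 40] ptr [  0   1 245]
D sleeve 181 (array([ 0.52265182, -0.29271087]), np.float64(0.0015221337968060206))
D blue 165 (array([ 0.57516171, -0.35618841]), np.float64(0.0009830350234656619))
D disc 973 z 0.1228761276522502 [0.5329257  0.06034314 0.11230452] [0.64982619 0.18051067 0.12988751] [0.58982553 0.12132109 0.1198601 ]
D spig 107 [0.55826523 0.15235022 0.148286  ] [0.56945156 0.15732836 0.16456933] (array([0.56129456, 0.14516171]), np.float64(0.0008743691281107181))
D green px [ 63 115 184] spig px [ 19  28 100] ptr [  0   0 216]
```

```bash
python3 - <<'E'
from h import *
S=load("pics/scene0.npz");D=load("pics/side0.npz")
for c,n in((S,"S"),(D,"D")):
    h=cv2.cvtColor(c["image"],cv2.COLOR_RGB2HSV).astype(int);H,s,v=h[...,0],h[...,1],h[...,2]
    g=(H>50)&(H<80)&(s>90)&(v>80)
    P=pts(c,g);P=P[np.hypot(P[:,0]-.68,P[:,1]-.165)<.06];T=P[(P[:,2]>.094)&(P[:,2]<.103)];print(n,"green top",len(T),T.mean(0),(T.min(0)+T.max(0))/2)
    P=pts(c,np.ones(H.shape,bool))
    # black jar caps
    k=(P[:,2]>.094)&(P[:,2]<.103)&(np.hypot(P[:,0]-.591,P[:,1]-.118)<.135)&(np.hypot(P[:,0]-.591,P[:,1]-.118)>.075)
    Q=P[k];a=np.degrees(np.arctan2(Q[:,1]-.118,Q[:,0]-.591));print(n,"cap angle hist",np.histogram(a,np.arange(-180,181,10))[0])
    # pointer
    m=(s<40)&(v>150);P2=pts(c,m);P2=P2[(P2[:,2]<.03)&(np.hypot(P2[:,0]-.591,P2[:,1]-.118)<.22)&(np.hypot(P2[:,0]-.591,P2[:,1]-.118)>.12)]
    print(n,"ptr",len(P2),P2.mean(0),P2.min(0),P2.max(0))
    r=np.hypot(P2[:,0]-.591,P2[:,1]-.118)
    for lo in np.arange(.12,.22,.01):
        q=P2[(r>lo)&(r<=lo+.01)]
        if len(q):print("  r",round(lo,2),len(q),q.mean(0).round(4))
    # objects
    k=(P[:,2]>.03)&(P[:,0]>.3)&(P[:,0]<.8)&(P[:,1]<-.1)&(P[:,1]>-.45)&(P[:,2]<.2)
    Q=P[k];g=(Q[:,:2]/.005).round().astype(int)
    im=np.zeros((100,160),np.uint8)
    for (x,y),z in zip(g,Q[:,2]): im[min(-y-20,99),x-40]=255
    nn,l,st,ce=cv2.connectedComponentsWithStats(im)
    l2=l[np.clip(-g[:,1]-20,0,99),g[:,0]-40]
    for i in range(1,nn):
        q=Q[l2==i]
        if len(q)>15:print(n,"obj",len(q),q.min(0).round(3),q.max(0).round(3))
E
```

```text
S green top 91 [0.68155673 0.16571064 0.09869828] [0.68125575 0.16587444 0.09813983]
S cap angle hist [ 0  0 34 58 11  0 14 67 35  0  0 63 53  0  0 36 59 16  0  6 52 42  3  0
 18 48 25  0  0 20  5  1  0 11 48 35]
S ptr 87 [0.41188699 0.10810025 0.00671635] [ 0.38289558  0.09209631 -0.00105438] [0.43902915 0.12434781 0.01167866]
  r 0.15 8 [0.4357 0.1068 0.0084]
  r 0.16 16 [0.4272 0.108  0.0067]
  r 0.17 19 [0.4161 0.1079 0.0069]
  r 0.18 20 [0.4058 0.1078 0.0067]
  r 0.19 20 [0.3969 0.1093 0.0065]
  r 0.2 4 [0.3885 0.108  0.0037]
S obj 294 [ 0.303 -0.269  0.03 ] [ 0.349 -0.221  0.059]
S obj 312 [ 0.403 -0.277  0.03 ] [ 0.449 -0.231  0.06 ]
S obj 470 [ 0.595 -0.298  0.03 ] [ 0.637 -0.262  0.11 ]
S obj 369 [ 0.504 -0.313  0.03 ] [ 0.537 -0.278  0.093]
S obj 354 [ 0.423 -0.367  0.03 ] [ 0.468 -0.321  0.059]
S obj 390 [ 0.556 -0.377  0.03 ] [ 0.589 -0.343  0.092]
D green top 108 [0.68036045 0.17466634 0.09675068] [0.67996861 0.17359004 0.09684823]
D cap angle hist [ 0  0 54 41  1  0 16 40 18  0  0 10 19  1  0 11 48 34  0  0 39 64  8  0
 15 74 38  0  0 62 67  0  0 34 66 18]
D ptr 201 [0.42302221 0.1147541  0.00415726] [ 0.38569983 -0.04878363 -0.00255057] [0.50715002 0.13381052 0.00766831]
  r 0.12 1 [0.4627 0.1269 0.0031]
  r 0.13 23 [0.4562 0.1163 0.0042]
  r 0.14 24 [0.4464 0.1169 0.0044]
  r 0.15 26 [0.4366 0.1151 0.0038]
  r 0.16 26 [0.426  0.115  0.0041]
  r 0.17 24 [0.4159 0.1162 0.0046]
  r 0.18 38 [0.4087 0.1108 0.0042]
  r 0.19 32 [0.3967 0.1155 0.0041]
  r 0.2 7 [0.389  0.1112 0.0031]
D obj 161 [ 0.305 -0.263  0.03 ] [ 0.347 -0.213  0.057]
D obj 148 [ 0.406 -0.273  0.03 ] [ 0.449 -0.224  0.056]
D obj 233 [ 0.594 -0.281  0.03 ] [ 0.636 -0.245  0.106]
D obj 188 [ 0.505 -0.307  0.03 ] [ 0.538 -0.272  0.091]
D obj 129 [ 0.426 -0.36   0.031] [ 0.47  -0.312  0.056]
D obj 165 [ 0.557 -0.368  0.03 ] [ 0.591 -0.336  0.091]
```

```bash
python3 - <<'E'
from h import *
from workcell import bot
s=bot.read_state();T=tooT(s);print(T.round(4))
M=T[:3,:3]
# target orientation: y down; candidates for jaw yaw
for yaw in np.radians(np.arange(-180,180,30)):
    z=np.array([np.cos(yaw),np.sin(yaw),0]);y=np.array([0,0,-1.]);x=np.cross(y,z)
    Rt=np.c_[x,y,z];print(np.degrees(yaw).round(),np.degrees(R.from_matrix(M.T@Rt).as_rotvec()).round(1),"x",x.round(2))
G=np.array([.521,-.293,.2]);print(M.T@(G-T[:3,3]))
E
```

```text
[[-9.001e-01 -7.000e-04  4.357e-01  2.939e-01]
 [-4.357e-01  1.600e-03 -9.001e-01 -6.071e-01]
 [-1.000e-04 -1.000e+00 -1.700e-03  2.303e-01]
 [ 0.000e+00  0.000e+00  0.000e+00  1.000e+00]]
-180.0 [1.000e-01 1.158e+02 1.000e-01] x [-0.  1.  0.]
-150.0 [ 0.1 85.8  0.1] x [-0.5   0.87  0.  ]
-120.0 [ 0.1 55.8  0. ] x [-0.87  0.5   0.  ]
-90.0 [ 0.1 25.8  0. ] x [-1. -0. -0.]
-60.0 [ 0.1 -4.2 -0. ] x [-0.87 -0.5  -0.  ]
-30.0 [  0.1 -34.2  -0. ] x [-0.5  -0.87 -0.  ]
0.0 [  0.1 -64.2  -0.1] x [ 0. -1.  0.]
30.0 [  0.1 -94.2  -0.1] x [ 0.5  -0.87  0.  ]
60.0 [ 1.000e-01 -1.242e+02 -1.000e-01] x [ 0.87 -0.5   0.  ]
90.0 [ 0.000e+00 -1.542e+02 -1.000e-01] x [ 1. -0.  0.]
120.0 [  0.  175.8   0.2] x [0.87 0.5  0.  ]
150.0 [0.000e+00 1.458e+02 1.000e-01] x [0.5  0.87 0.  ]
[-0.34128832  0.03059389 -0.18368657]
```

```bash
python3 -m handwheel '[[0,0,0,0,0.15,0,1],[0,0,0,0,0.15,0,1],[0,0,0,0,0.15,0,1],[-0.04,0,-0.055,0,0,0,1],[-0.04,0,-0.055,0,0,0,1],[-0.04,0,-0.055,0,0,0,1],[-0.04,0,-0.055,0,0,0,1],[-0.04,0.02,-0.055,0,0,0,1]]'; python3 -m handwheel '[[-0.027,0.01,-0.039,0,0,0,0.7],[0,0,0,0,0,0,0.7],[0,0,0,0,0,0,0.7]]'
cat > look.py <<'E'
import sys
from h import *
from workcell import bot,optics
n=sys.argv[1]
s=bot.read_state();T=tooT(s);c=optics.read_camera("wrist");c["wT"]=T@c["hand_eye"];c["tool"]=T
np.savez(f"pics/{n}.npz",**c);cv2.imwrite(f"pics/{n}.png",c["image"][:,:,::-1])
print(s["time"],T.round(4),s["wrist_force"].round(2),s["width"])
E
python3 look.py w1
```

```text
time: 1.15
tool_pos: [0.4781, -0.3557, 0.2151]
tcp_rot: [0.002, 2.217, -2.222]
wrist_force: [1.0, -0.8, 0.5]
width: 0.999
time: 1.52
tool_pos: [0.503, -0.3179, 0.2035]
tcp_rot: [-0.003, 2.22, -2.221]
wrist_force: [-0.1, 0.4, -0.7]
width: 0.701
1.525 [[-1.000e+00 -6.000e-04  1.700e-03  5.030e-01]
 [-1.700e-03 -4.000e-04 -1.000e+00 -3.179e-01]
 [ 6.000e-04 -1.000e+00  4.000e-04  2.035e-01]
 [ 0.000e+00  0.000e+00  0.000e+00  1.000e+00]] [-0.08  0.35 -0.66] 0.7010925755411106
```

View pics/w1.png

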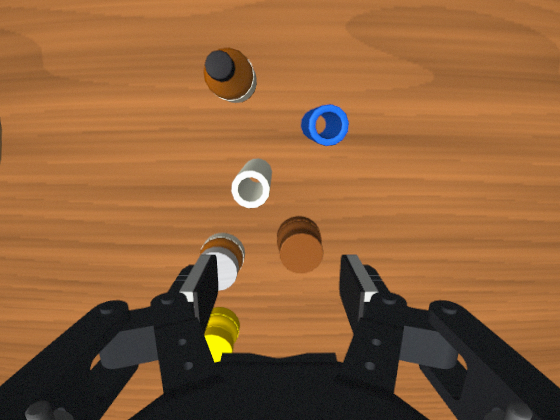

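The wrist view shows the white sleeve's top ring at (251,189) and the blue tube's at (328,125). The tester is at (230,70) and the balm at (220,262).

```bash
python3 - <<'E'
from h import *
c=load("pics/w1.npz");T=c["wT"]
h=cv2.cvtColor(c["image"],cv2.COLOR_RGB2HSV).astype(int)
m=(h[...,1]<40)&(h[...,2]>205);b=np.zeros(m.shape,bool);b[160:215,225:280]=1;m&=b
ct=max(cv2.findContours(m.astype(np.uint8),0,2)[0],key=cv2.contourArea)
e=cv2.fitEllipse(ct);print(e)
print(onz(c,[e[0]],.09,T))
P=pts(c,b,T);Q=P[(P[:,2]>.08)];print(len(Q),np.median(Q,0),(Q.min(0)+Q.max(0))/2,Q.max(0)-Q.min(0))
E
```

```text
((250.05352783203125, 188.8571319580078), (36.122596740722656, 37.504730224609375), 122.03763580322266)
[[ 0.51870552 -0.29436421  0.09      ]]
766 [ 0.51863743 -0.29439765  0.08771092] [ 0.51806332 -0.29472403  0.08501916] [0.03197223 0.03202651 0.00999967]
```

```bash
python3 -m handwheel '[[-0.016,0,-0.024,0,0,0,0.7],[0,0.05,0,0,0,0,0.7],[0,0.05,0,0,0,0,0.7],[0,0.035,0,0,0,0,0.7],[0,0.021,0,0,0,0,0.7],[0,0,0,0,0,0,0.7]]' 30; python3 look.py w2
```

```text
time: 2.33
tool_pos: [0.5169, -0.2943, 0.0458]
tcp_rot: [0.002, -2.221, 2.217]
wrist_force: [-0.2, 0.3, 0.3]
width: 0.699
2.325 [[-1.     -0.0036 -0.0015  0.5169]
 [ 0.0014  0.002  -1.     -0.2943]
 [ 0.0036 -1.     -0.002   0.0458]
 [ 0.      0.      0.      1.    ]] [-0.21  0.3   0.32] 0.6993566134040693
```

View pics/w2.png

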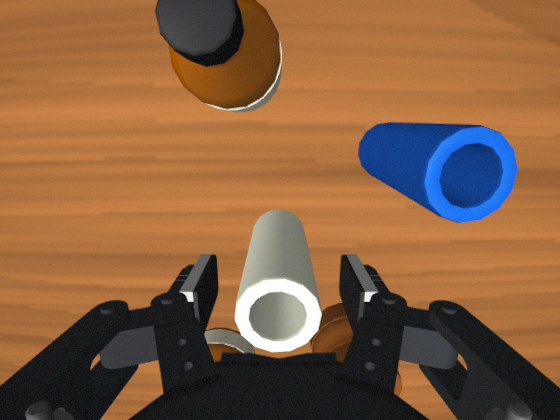

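```bash
python3 - <<'E'
from h import *
c=load("pics/w2.npz")
print(onz(c,[[278,315]],.09,c["wT"]))
E
python3 -m handwheel '[[0,0,0,0,0,0,0],[0,0,0,0,0,0,0],[0,0,0,0,0,0,0],[0,0,0,0,0,0,0],[0,0,0,0,0,0,0]]' 40; python3 look.py w3
```

```text
[[ 0.5201323  -0.29420085  0.09      ]]
time: 3.0
tool_pos: [0.5204, -0.2949, 0.0496]
tcp_rot: [0.001, 2.217, -2.222]
wrist_force: [-0.9, -1.3, 6.4]
width: 0.381
3.0 [[-1.      0.0026  0.0013  0.5204]
 [-0.0013 -0.0025 -1.     -0.2949]
 [-0.0026 -1.      0.0025  0.0496]
 [ 0.      0.      0.      1.    ]] [-0.89 -1.26  6.39] 0.3811385471923048
```

View pics/w3.png

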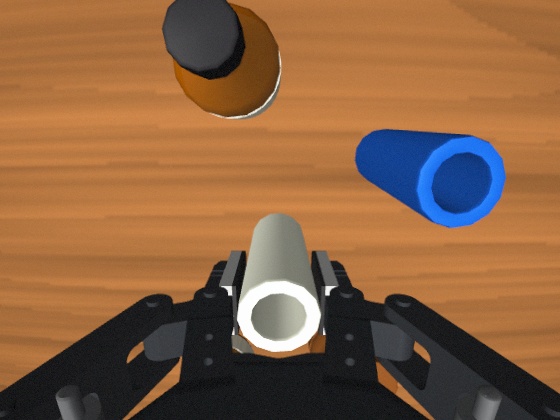

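```bash
python3 -m handwheel '[[0,-0.03,0,0,0,0,0],[0,-0.06,0,0,0,0,0],[0,-0.06,0,0,0,0,0],[0,-0.06,0,0,0,0,0],[0,0,-0.04,0,0,0,0],[0,0,-0.05,0,0,0,0],[0,0,-0.05,0,0,0,0],[0.02,0,-0.05,0,0,0,0]]'; python3 -m handwheel '[[0,0,-0.05,0,0,0,0],[0,0,-0.05,0,0,0,0],[0,0,-0.05,0,0,0,0],[0,0,-0.05,0,0,0,0],[0,0,-0.034,0,0,0,0],[0,0,0,0,0,0,0],[0,0,0,0,0,0,0],[0,0,0,0,0,0,0]]'; python3 look.py w4
```

```text
time: 4.05
tool_pos: [0.4991, -0.1019, 0.2576]
tcp_rot: [-0.0, 2.221, -2.22]
wrist_force: [0.1, 0.3, -0.9]
width: 0.378
time: 5.05
tool_pos: [0.4987, 0.1293, 0.2576]
tcp_rot: [-0.0, -2.221, 2.222]
wrist_force: [-0.0, 0.0, -0.3]
width: 0.379
5.05 [[-1.000e+00 -2.000e-04 -4.000e-04  4.987e-01]
 [ 4.000e-04 -3.000e-04 -1.000e+00  1.293e-01]
 [ 2.000e-04 -1.000e+00  3.000e-04  2.576e-01]
 [ 0.000e+00  0.000e+00  0.000e+00  1.000e+00]] [-0.03  0.02 -0.26] 0.37855168242253934
```

View pics/w4.png

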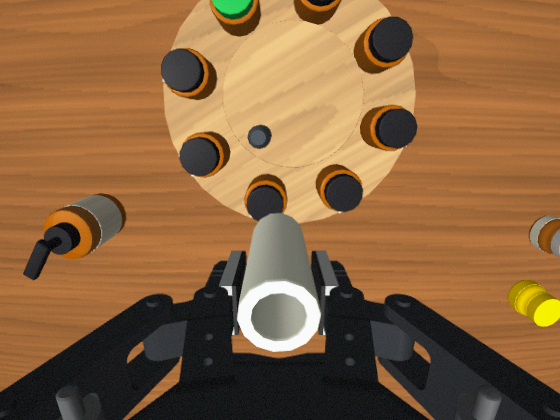

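```bash
python3 - <<'E'
from h import *
from scipy.optimize import least_squares
c=load("pics/w4.npz");T=c["wT"];tz=c["tool"][2,3]
P=pts(c,np.ones(c["z_map"].shape,bool),T)
h=cv2.cvtColor(c["image"],cv2.COLOR_RGB2HSV).astype(int)
d=(h[...,2]<95)&(h[...,1]<90)
def cc(mask,box):
    b=np.zeros(mask.shape,bool);x0,y0,x1,y1=box;b[y0:y1,x0:x1]=1
    ct=max(cv2.findContours((mask&b).astype(np.uint8),0,2)[0],key=cv2.contourArea);(x,y),r=cv2.minEnclosingCircle(ct);return np.array([x,y]),r,ct
uv,r,ct=cc(d,(240,118,280,155));print("spig px",uv,r)
v,u=map(int,uv[::-1].round()); 
Q=P[(P[:,2]>.15)&(P[:,2]<.175)&(P[:,0]>.53)];print("spig top pts",len(Q),Q.mean(0),(Q.min(0)+Q.max(0))/2,Q.max(0))
# flat top: brightest
print("ray z.164 of circle centre",onz(c,[uv],.164,T),"z.124",onz(c,[uv],.124,T))
# caps
caps=[]
for box in [(160,45,206,94),(178,132,225,178),(244,174,288,222),(318,168,364,212),(370,105,420,150),(362,14,414,66)]:
    q,r,_=cc(d,box);p=onz(c,[q],.098,T)[0];caps.append(p);print(q.round(1),r.round(1),p.round(4))
caps=np.array(caps)
s=least_squares(lambda x:np.hypot(caps[:,0]-x[0],caps[:,1]-x[1])-.105,[.59,.118]);A=s.x;print("axis",A,s.fun.round(4))
print(np.degrees(np.arctan2(caps[:,1]-A[1],caps[:,0]-A[0])).round(1))
# disc pts
Q=P[(P[:,2]>.119)&(P[:,2]<.129)&(P[:,0]>.52)];print("disc",np.median(Q[:,2]),(np.percentile(Q,.5,0)+np.percentile(Q,99.5,0))/2)
# sleeve: ring
w=(h[...,1]<40)&(h[...,2]>225)
q,r,_=cc(w,(220,270,330,360));print("ring",q,r, onz(c,[q],tz+.0404,T)-c["tool"][:3,3])
E
```

```text
spig px [259.36401367 136.05999756] 11.945634841918945
spig top pts 431 [0.55787977 0.14388219 0.15963498] [0.5575191  0.14405176 0.15691527] [0.56617026 0.15253981 0.16370497]
ray z.164 of circle centre [[0.55834008 0.14320105 0.164     ]] z.124 [[0.55662188 0.14554731 0.124     ]]Traceback (most recent call last):
  File "<stdin>", line 18, in <module>
AttributeError: 'float' object has no attribute 'round'
```

```bash
python3 - <<'E'
from h import *
from scipy.optimize import least_squares
c=load("pics/w4.npz");T=c["wT"];tz=c["tool"][2,3]
P=pts(c,np.ones(c["z_map"].shape,bool),T)
h=cv2.cvtColor(c["image"],cv2.COLOR_RGB2HSV).astype(int)
d=(h[...,2]<95)&(h[...,1]<90)
def cc(mask,box):
    b=np.zeros(mask.shape,bool);x0,y0,x1,y1=box;b[y0:y1,x0:x1]=1
    ct=max(cv2.findContours((mask&b).astype(np.uint8),0,2)[0],key=cv2.contourArea);(x,y),r=cv2.minEnclosingCircle(ct);return np.array([x,y]),r,ct
caps=[]
for box in [(160,45,206,94),(178,132,225,178),(244,174,288,222),(318,168,364,212),(370,105,420,150),(362,14,414,66)]:
    q,r,_=cc(d,box);p=onz(c,[q],.098,T)[0];caps.append(p);print(q.round(1),r,p.round(4))
caps=np.array(caps)
s=least_squares(lambda x:np.hypot(caps[:,0]-x[0],caps[:,1]-x[1])-.105,[.59,.118],loss="soft_l1",f_scale=.001);A=s.x;print("axis",A,s.fun.round(4))
print(np.degrees(np.arctan2(caps[:,1]-A[1],caps[:,0]-A[0])).round(1))
Q=P[(P[:,2]>.119)&(P[:,2]<.129)&(P[:,0]>.52)];print("disc",np.median(Q[:,2]),(np.percentile(Q,.5,0)+np.percentile(Q,99.5,0))/2)
w=(h[...,1]<40)&(h[...,2]>225)
q,r,_=cc(w,(220,270,330,360));print("ring",q,r, onz(c,[q],tz+.0404,T)-c["tool"][:3,3])
b=np.zeros(w.shape,bool);b[205:350,235:322]=1
P=pts(c,b&(h[...,1]<60)&(h[...,2]>110),T)-c["tool"][:3,3]; P=P[np.hypot(P[:,0],P[:,1])<.03]
for z in np.arange(-.06,.05,.01):
    Q=P[abs(P[:,2]-z)<.005]
    if len(Q)>5:print(z.round(3),len(Q),Q.mean(0).round(4),"xmax",Q[:,0].max().round(4),"y mid",((Q[:,1].min()+Q[:,1].max())/2).round(4))
E
```

```text
[182.2  69.7] 22.336835861206055 [0.6151 0.2161 0.098 ]
[199.2 155.4] 19.82058334350586 [0.5376 0.2052 0.098 ]
[264.4 203.1] 18.32077980041504 [0.4903 0.1431 0.098 ]
[343.2 192.1] 18.958152770996094 [0.5015 0.0652 0.098 ]
[395.5 127.5] 20.892681121826172 [0.564  0.0186 0.098 ]
[390.6  39.2] 23.440515518188477 [0.6411 0.0292 0.098 ]
axis [0.59227203 0.11794557] [-0.0042 -0.0021  0.0001 -0.     -0.0017 -0.0037]
[  76.9  122.1  166.2 -149.8 -105.9  -61.2]
disc 0.12217352133459874 [0.58939421 0.11711052 0.12217765]
ring [278.38812256 315.49301147] 40.76191711425781 [[1.99811752e-04 6.92166266e-05 4.04000000e-02]]
-0.05 84 [ 0.0114  0.002  -0.0474] xmax 0.0137 y mid 0.0012
-0.04 205 [ 0.0113  0.0021 -0.0398] xmax 0.0138 y mid 0.0009
-0.03 232 [ 0.0114  0.002  -0.0297] xmax 0.0141 y mid 0.0009
-0.02 267 [ 0.0114  0.0023 -0.0199] xmax 0.0142 y mid 0.0008
-0.01 323 [ 0.0114  0.0018 -0.01  ] xmax 0.0142 y mid 0.0007
0.0 419 [0.0096 0.0023 0.0005] xmax 0.0141 y mid 0.0007
0.01 787 [0.0017 0.0011 0.0103] xmax 0.0143 y mid 0.0007
0.02 1049 [0.0008 0.0005 0.0202] xmax 0.0143 y mid 0.0024
0.03 1323 [0.0007 0.0002 0.0303] xmax 0.0149 y mid 0.0001
0.04 3114 [-0.0006  0.0001  0.038 ] xmax 0.0145 y mid -0.0
```

```bash
python3 -m handwheel '[[-0.03,0,-0.007,0,0,0,0],[-0.03,0,-0.007,0,0,0,0],[0,0.02,0,0,0,0,0],[0,0.016,0,0,0,0,0],[0,0,0,0,0,0,0],[0,0,0,0,0,0,0]]'; python3 look.py w5; python3 - <<'E'
from h import *
from workcell import optics
a=[]
for n,(x,y) in (("scene",(335,170)),("side",(238,200))):
    c=optics.read_camera(n);np.savez(f"pics/{n}1.npz",**c)
    a.append(cv2.resize(c["image"][y-50:y+50,x-60:x+60,::-1],(396,330),interpolation=cv2.INTER_CUBIC))
cv2.imwrite("pics/c3.png",np.hstack(a))
E
```

```text
time: 5.85
tool_pos: [0.5582, 0.1441, 0.2216]
tcp_rot: [-0.001, 2.221, -2.221]
wrist_force: [0.2, 0.1, -0.4]
width: 0.375
5.85 [[-1.000e+00 -3.000e-04  7.000e-04  5.582e-01]
 [-7.000e-04 -1.000e-04 -1.000e+00  1.441e-01]
 [ 3.000e-04 -1.000e+00  1.000e-04  2.216e-01]
 [ 0.000e+00  0.000e+00  0.000e+00  1.000e+00]] [ 0.24  0.07 -0.36] 0.37525256676269514
```

View pics/c3.png

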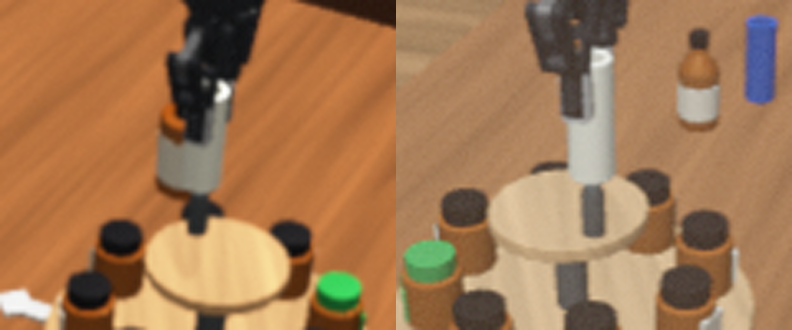

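View pics/w5.png

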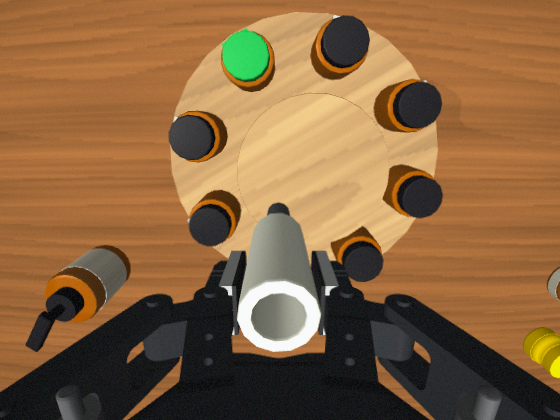

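```bash
python3 - <<'E'
from h import *
from scipy.optimize import least_squares
def fit(P,r,x0):
    s=least_squares(lambda x:np.hypot(P[:,0]-x[0],P[:,1]-x[1])-r,x0,loss="soft_l1",f_scale=.001);return s.x.round(4),np.median(abs(s.fun)).round(4),len(P)
for n in("scene","side"):
    c=load(f"pics/{n}1.npz");h=cv2.cvtColor(c["image"],cv2.COLOR_RGB2HSV).astype(int)
    w=(h[...,1]<60)&(h[...,2]>110)
    P=pts(c,w);P=P[(np.hypot(P[:,0]-.56,P[:,1]-.144)<.035)&(P[:,2]>.175)&(P[:,2]<.25)]
    print(n,"sleeve",fit(P,.0165,[.559,.144]),P[:,2].min())
    P=pts(c,~w);P=P[(np.hypot(P[:,0]-.56,P[:,1]-.144)<.035)&(P[:,2]>.13)&(P[:,2]<.158)]
    print(n,"spig",fit(P,.009,[.559,.144]))
c=load("pics/w5.npz");T=c["wT"]
P=pts(c,np.ones((420,560),bool),T);P=P[(np.hypot(P[:,0]-.56,P[:,1]-.144)<.035)&(P[:,2]>.13)&(P[:,2]<.158)];print("w spig",fit(P,.009,[.559,.144]))
h=cv2.cvtColor(c["image"],cv2.COLOR_RGB2HSV).astype(int);w=(h[...,1]<60)&(h[...,2]>110)
P=pts(c,w,T);P=P[(np.hypot(P[:,0]-.56,P[:,1]-.144)<.035)&(P[:,2]>.175)&(P[:,2]<.21)];print("w sleeve",fit(P,.0165,[.559,.144]))
E
```

```text
scene sleeve (array([0.5569, 0.1457]), np.float64(0.0013), 186) 0.17511180116862002
scene spig (array([0.5593, 0.1448]), np.float64(0.001), 59)
side sleeve (array([0.5603, 0.1464]), np.float64(0.0009), 363) 0.17517657344736187
side spig (array([0.561 , 0.1456]), np.float64(0.0007), 79)
w spig (array([0.557 , 0.1442]), np.float64(0.0001), 149)
w sleeve (array([0.5553, 0.1444]), np.float64(0.0001), 820)
```

```bash
python3 -m handwheel '[[-0.0017,0,0.0003,0,0,0,0],[0,0.008,0,0,0,0,0],[0,0.008,0,0,0,0,0],[0,0.004,0,0,0,0,0],[0,0,0,0,0,0,0]]'
```

```text
time: 6.62
tool_pos: [0.5599, 0.1439, 0.2007]
tcp_rot: [0.003, -2.221, 2.221]
wrist_force: [0.1, 0.0, -0.1]
width: 0.374
```

```bash
python3 -m handwheel '[[0,0.008,0,0,0,0,0],[0,0.008,0,0,0,0,0],[0,0.006,0,0,0,0,0],[0,0,0,0,0,0,0]]'; python3 -m handwheel '[[0,0.003,0,0,0,0,0],[0,0.002,0,0,0,0,0],[0,0.001,0,0,0,0,0],[0,0,0,0,0,0,0],[0,0,0,0,0,0,0]]'
```

```text
time: 7.12
tool_pos: [0.5599, 0.1439, 0.1787]
tcp_rot: [0.003, -2.221, 2.221]
wrist_force: [0.2, -0.3, 0.5]
width: 0.377
time: 7.75
tool_pos: [0.5605, 0.1441, 0.1737]
tcp_rot: [-0.001, 2.221, -2.221]
wrist_force: [1.0, 0.5, -1.5]
width: 0.375
```

```bash
python3 -m handwheel '[[0,0.001,0,0,0,0,0],[0,0,0,0,0,0,0]]';python3 -m handwheel '[[0,0.001,0,0,0,0,0],[0,0,0,0,0,0,0]]';python3 -m handwheel '[[0,0.001,0,0,0,0,0],[0,0,0,0,0,0,0]]'
```

```text
time: 8.0
tool_pos: [0.5608, 0.1441, 0.1737]
tcp_rot: [-0.0, 2.221, -2.22]
wrist_force: [-1.7, -0.4, 4.7]
width: 0.381
time: 8.25
tool_pos: [0.561, 0.1442, 0.1736]
tcp_rot: [0.001, 2.221, -2.22]
wrist_force: [-3.8, -0.1, 7.9]
width: 0.378
time: 8.5
tool_pos: [0.5613, 0.1443, 0.1736]
tcp_rot: [0.002, 2.221, -2.219]
wrist_force: [-3.7, -0.1, 13.4]
width: 0.379
```

Contact is building at the height expected for home, so the sleeve is seated. I'll ease the preload and measure the axis, green jar and pointer angles.

```bash
python3 -m handwheel '[[0,-0.002,0,0,0,0,0],[0,0,0,0,0,0,0],[0,0,0,0,0,0,0]]'; python3 - <<'E'
from h import *
from workcell import optics
from scipy.optimize import least_squares
a=[]
for n,(x,y) in (("scene",(335,190)),("side",(238,225))):
    c=optics.read_camera(n);np.savez(f"pics/{n}2.npz",**c)
    a.append(cv2.resize(c["image"][y-65:y+65,x-75:x+75,::-1],(390,338),interpolation=cv2.INTER_CUBIC))
    c0=load(f"pics/{n}0.npz")
    P=pts(c0,np.ones((420,560),bool));r=np.hypot(P[:,0]-.591,P[:,1]-.118)
    Q=P[(P[:,2]>.119)&(P[:,2]<.129)&(r<.08)][:,:2].astype(np.float32)
    hl=cv2.convexHull(Q)[:,0].astype(float)
    s=least_squares(lambda x:np.hypot(hl[:,0]-x[0],hl[:,1]-x[1])-x[2],[.59,.118,.06],loss="soft_l1",f_scale=.001);A=s.x[:2];print(n,"disc",s.x,abs(s.fun).max())
    Q=P[(P[:,2]>.034)&(P[:,2]<.042)&(r<.16)][:,:2].astype(np.float32)
    hl=cv2.convexHull(Q)[:,0].astype(float)
    s=least_squares(lambda x:np.hypot(hl[:,0]-x[0],hl[:,1]-x[1])-x[2],[.59,.118,.14],loss="soft_l1",f_scale=.001);B=s.x[:2];print(n,"table",s.x)
    h=cv2.cvtColor(c0["image"],cv2.COLOR_RGB2HSV).astype(int)
    m=(h[...,1]<40)&(h[...,2]>150);p=pts(c0,m);rr=np.hypot(p[:,0]-A[0],p[:,1]-A[1])
    p=p[(p[:,2]<.02)&(rr>.145)&(rr<.21)&(p[:,0]<.45)&(abs(p[:,1]-.11)<.03)][:,:2]
    vx,vy,px,py=cv2.fitLine(p.astype(np.float32),cv2.DIST_HUBER,0,.01,.001).ravel()
    print(n,"ptr line",np.degrees(np.arctan2(vy,vx))," from axis disc/table",[np.degrees(np.arctan2(py-C[1],px-C[0])) for C in(A,B)],p.mean(0))
    g=(h[...,0]>50)&(h[...,0]<80)&(h[...,1]>90)&(h[...,2]>80)
    G=pts(c0,g);G=G[(np.hypot(G[:,0]-.68,G[:,1]-.165)<.06)&(G[:,2]>.094)&(G[:,2]<.103)].mean(0)
    print(n,"green ang",[np.degrees(np.arctan2(G[1]-C[1],G[0]-C[0])) for C in(A,B)],[np.hypot(*(G[:2]-C)) for C in (A,B)])
cv2.imwrite("pics/c4.png",np.hstack(a))
E
```

```text
time: 8.88
tool_pos: [0.5611, 0.1443, 0.1736]
tcp_rot: [0.001, 2.221, -2.22]
wrist_force: [-1.8, 0.1, 7.4]
width: 0.38
scene disc [0.59122826 0.11550447 0.05982591] 0.0026201271457787223
scene table [0.592546   0.11308756 0.14022373]
scene ptr line -2.4915419  from axis disc/table [np.float64(-177.32368743311642), np.float64(-178.11060554562658)] [0.41188699 0.10810025]
scene green ang [np.float64(29.06608270403812), np.float64(30.591552235657588)] [np.float64(0.10334356132848382), np.float64(0.10340260290164176)]
side disc [0.59124995 0.1197387  0.05919646] 0.0021154434017078907
side table [0.59183    0.12137252 0.14019874]
side ptr line -1.3269023  from axis disc/table [np.float64(-178.8869738168966), np.float64(-178.35558634170027)] [0.41571444 0.11528564]
side green ang [np.float64(31.64964900172672), np.float64(31.047221859939164)] [np.float64(0.10467916281519986), np.float64(0.10333379349639576)]
```

View pics/c4.png

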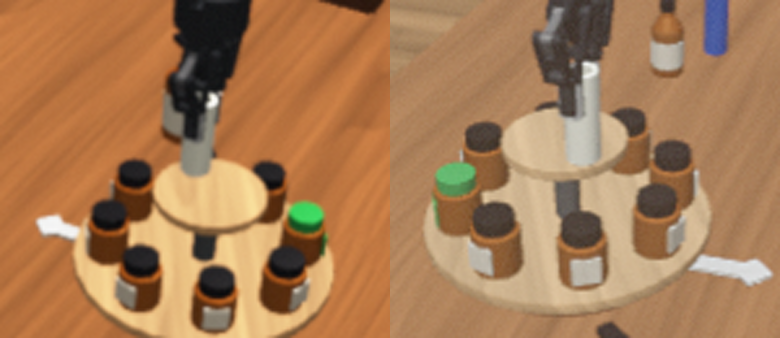

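```bash
python3 - <<'E'
import numpy as np
C=np.array([.592,.1175]);a=np.radians(np.linspace(139,290.2,17));p=C+.0415*np.c_[np.cos(a),np.sin(a)]
d=np.diff(p,axis=0);print((-d*1000).round(1).tolist());print(p[[0,8,-1]])
E
```

```text
[[4.0, 5.5], [3.1, 6.1], [2.0, 6.5], [0.9, 6.8], [-0.2, 6.8], [-1.3, 6.7], [-2.4, 6.4], [-3.4, 5.9], [-4.3, 5.3], [-5.1, 4.5], [-5.8, 3.6], [-6.3, 2.6], [-6.7, 1.5], [-6.8, 0.4], [-6.8, -0.7], [-6.6, -1.8]]
[[0.56067955 0.14472645]
 [0.55783984 0.09393448]
 [0.60632988 0.07855254]]
```

```bash
python3 -m handwheel '[[0.004,0,0.0055,0,0,0,0],[0.0031,0,0.0061,0,0,0,0],[0.002,0,0.0065,0,0,0,0],[0.0009,0,0.0068,0,0,0,0],[0,0,0,0,0,0,0]]'; python3 look.py w6
```

```text
time: 9.6
tool_pos: [0.5513, 0.1183, 0.1736]
tcp_rot: [0.001, 2.218, -2.221]
wrist_force: [0.1, -1.7, 6.6]
width: 0.378
9.6 [[-1.      0.0021  0.0011  0.5513]
 [-0.0011 -0.0012 -1.      0.1183]
 [-0.0021 -1.      0.0012  0.1736]
 [ 0.      0.      0.      1.    ]] [ 0.1  -1.69  6.65] 0.37829282174726125
```

View pics/w6.png

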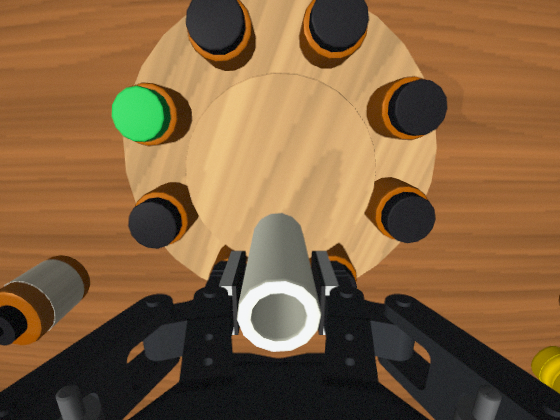

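The carousel turns with the handle: the green cap has moved to (141,113) and forces are low. I'll continue.

```bash
python3 -m handwheel '[[-0.0002,0,0.0068,0,0,0,0],[-0.0013,0,0.0067,0,0,0,0],[-0.0024,0,0.0064,0,0,0,0],[-0.0034,0,0.0059,0,0,0,0],[-0.0043,0,0.0053,0,0,0,0],[-0.0051,0,0.0045,0,0,0,0],[0,0,0,0,0,0,0]]'; python3 -m handwheel '[[-0.0058,0,0.0036,0,0,0,0],[-0.0063,0,0.0026,0,0,0,0],[-0.0067,0,0.0015,0,0,0,0],[-0.0068,0,0.0004,0,0,0,0],[-0.0068,0,-0.0007,0,0,0,0],[-0.0066,0,-0.0018,0,0,0,0],[0,0,0,0,0,0,0],[0,0,0,0,0,0,0]]'
cat > chk.py <<'E'
import sys
from h import *
from workcell import optics,bot
k=sys.argv[1];a=[]
A={"scene":(.5919,.1143),"side":(.5915,.1205)};PT={"scene":(.41189,.1081),"side":(.41571,.11529)}
for n,(x,y) in (("scene",(335,190)),("side",(238,225))):
    c=optics.read_camera(n);np.savez(f"pics/{n}{k}.npz",**c)
    a.append(cv2.resize(c["image"][y-65:y+65,x-75:x+75,::-1],(390,338),interpolation=cv2.INTER_CUBIC))
    h=cv2.cvtColor(c["image"],cv2.COLOR_RGB2HSV).astype(int)
    g=(h[...,0]>50)&(h[...,0]<80)&(h[...,1]>90)&(h[...,2]>80)
    G=pts(c,g);C=np.array(A[n]);G=G[(np.hypot(*(G[:,:2]-C).T)<.135)&(G[:,2]>.094)&(G[:,2]<.103)]
    print(n,"green n",len(G),G.mean(0))
    G=G.mean(0)[:2]
    p=np.array(PT[n])-C;d=G-C
    print("  r",np.hypot(*d),"angle past pointer deg",np.degrees(np.arctan2(p[0]*d[1]-p[1]*d[0],p@d)))
    w=(h[...,1]<60)&(h[...,2]>110);P=pts(c,w);t=bot.read_state()["tool_pos"]
    P=P[np.hypot(P[:,0]-t[0],P[:,1]-t[1])<.025];print("  sleeve z range",np.percentile(P[:,2],[1,99]))
cv2.imwrite(f"pics/chk{k}.png",np.hstack(a))
E
python3 chk.py 3
```

```text
time: 10.52
tool_pos: [0.5688, 0.0826, 0.1736]
tcp_rot: [0.003, 2.218, -2.221]
wrist_force: [0.3, -3.1, 5.4]
width: 0.375
time: 11.52
tool_pos: [0.6076, 0.0777, 0.1736]
tcp_rot: [0.002, 2.219, -2.22]
wrist_force: [2.1, -0.3, 7.0]
width: 0.379
scene green n 82 [0.48848661 0.10790658 0.09844736]
  r 0.10361083946597438 angle past pointer deg 1.5651154971792227
  sleeve z range [0.12689134 0.21597311]
side green n 107 [0.48657934 0.11687018 0.09682008]
  r 0.10498342685368439 angle past pointer deg 0.2837898880194921
  sleeve z range [0.1233145  0.21342032]
```

View pics/chk3.png

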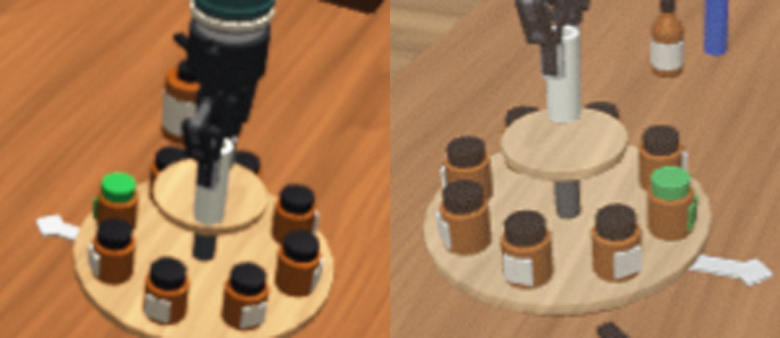

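```bash
python3 -m handwheel '[[0,0,0,0,0,0,0],[0,0,0,0,0,0,0],[0,0,0,0,0,0,0],[0,0,0,0,0,0,0]]'; python3 chk.py 4; python3 - <<'E'
from h import *
for n in("scene","side"):
    a=load(f"pics/{n}0.npz");b=load(f"pics/{n}4.npz")
    h=lambda P,x0,x1,y0,y1:P[(P[:,0]>x0)&(P[:,0]<x1)&(P[:,1]>y0)&(P[:,1]<y1)&(P[:,2]>.03)&(P[:,2]<.15)].mean(0).round(4)
    for nm,bx in dict(tester=(.57,.66,-.33,-.22),balm=(.38,.47,-.3,-.2),pump=(.35,.46,.2,.42)).items():
        print(n,nm,[h(pts(c,np.ones((420,560),bool)),*bx) for c in(a,b)])
E
```

```text
time: 12.12
tool_pos: [0.6075, 0.0777, 0.1736]
tcp_rot: [0.002, 2.219, -2.22]
wrist_force: [1.5, -1.3, 6.9]
width: 0.377
scene green n 86 [0.48809215 0.10755017 0.0983624 ]
  r 0.10402706642234837 angle past pointer deg 1.747639294172136
  sleeve z range [0.12718602 0.21693402]
side green n 107 [0.48673446 0.11690952 0.09683796]
  r 0.1048270499922586 angle past pointer deg 0.26523115015471616
  sleeve z range [0.12267358 0.2142799 ]
scene tester [array([ 0.6202, -0.2843,  0.0688]), array([ 0.6204, -0.2842,  0.0688])]
scene balm [array([ 0.4291, -0.2583,  0.0499]), array([ 0.4289, -0.2586,  0.05  ])]
scene pump [array([0.4449, 0.3504, 0.0846]), array([0.4424, 0.3478, 0.0769])]
side tester [array([ 0.6137, -0.2608,  0.0639]), array([ 0.6139, -0.2611,  0.0638])]
side balm [array([ 0.4262, -0.2417,  0.0474]), array([ 0.4262, -0.241 ,  0.047 ])]
side pump [array([0.4392, 0.383 , 0.0801]), array([0.4392, 0.3831, 0.0801])]
```

```bash
python3 -c "
from workcell import workorder,bot
s=bot.read_state();print(s['time'],s['width'],s['joint_vel'].round(3));print(workorder.finish_job())"
```

```text
12.225 0.3807802974597957 [ 0.    -0.     0.001  0.001  0.001  0.001]
the job is handed in; nothing more can be done
None
```

I gripped the white sleeve, pushed it home on the spigot, and led the carousel about 151° anticlockwise by the handle. I handed the job in at 12.2 s, still gripping the handle.

**Last checks:**
- **Sleeve:** it is seated. It met the disc at the expected height, spans about 0.125–0.215 m, and holds about 7 N of downward push.
- **Grip:** the gripper opening reads 0.38, which fits the 33 mm tube. I set the grip to 40 N but did not measure the finger force directly.
- **Marked jar:** it stands about 1.7° past the pointer line by the scene camera and 0.3° by the side camera, which is 0.5–3 mm against the 10 mm allowed.
- **Stillness:** the jar's position did not change between two looks about 0.6 s apart, beyond measurement noise of about 0.5 mm.
- **Other bottles:** the tester and balm did not move in either view, and the pump did not move in the side view. The scene view shows the pump 2–4 mm off in plan and 8 mm in height, most likely because the arm partly hides it there.

**Disagreement:** the two fixed cameras differ by up to about 9 mm in y. I therefore measured the turn angle separately in each camera and averaged the two.

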